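# Load a lidded pan into the hooded lane through its sprung gate

### The job

Set the lidded steel pan down in the open mouth of the steel lane, lengthways, then push it from behind, flat on the lane floor, through the sprung double gate and on under the hood until it sits firmly but gently home against the hidden rubber stop: feel for the stop and do not ram it. Leave the pan there with the gate swung shut behind it, and do not disturb the bowl, the tumbler or the chopstick cup.

Things in the scene. Friction and masses are not known exactly. Their poses are not given: they have to be found in the camera images.
- pan: Loose lidded stainless pan, a plain block 140 long (its x) x 88 wide (its y) x 58 high, 0.3 to 0.6 kg, the two ends alike, with a black grip bar on the lid: 64 long (along x), 12 wide (y), from 58 to 76 mm above the underside, centred. Origin: centre of the underside. It starts on the counter between the robot and the lane.
- lane: Fixed stainless lane on the counter. Its x axis is the way the pan travels, y across to the left, z up; origin on the counter (z = 0) under the middle of the gate line. Floor 4 mm thick, flat from x = -210 to +310 mm. In order along x: open mouth, sprung double gate (x = 0, posts 66 high), open-topped bay, hood. Sliding the pan takes 1 to 5 N, opening the gate up to 16 N.
- mouth (a point): Middle of the mouth's floor: lane x = -105, z = 4 mm. The mouth runs from x = -210 to -5, open at its end and above, walls 100 mm apart inside, 44 high above the counter.
- bay (a point): Middle of the bay's floor: lane x = 65, z = 4 mm. The bay runs from x = 5 to 125 behind the gate, open above, walls 120 mm apart inside, 44 high. Fingers following the pan reach down into it.
- hood_edge (a point): Middle of the hood roof's top edge nearest the gate: lane x = 125, z = 91 mm. The hood runs to x = 310, 110 wide inside, roof underside at z = 88. Deep inside stands the stop, unseen and unmeasured: the pan meets it with its origin at lane x = 145 to 180 mm, its rear end (75 to 110) always still in the open bay.
- gate (a point): Middle of the gate line on the lane floor (lane x = 0, y = 0, z = 4 mm), axes as the lane. On the hidden stop: rubber faced, sprung, 1 mm per 2.5 N, so the push force climbs above the sliding force as the pan meets it. A firm seat is 4 to 12 N on it for half a second; over 20 N is ramming. Let go, the pan may creep back 1 or 2 mm.
- leaf_left (a joint): Left gate leaf (on the +y side), black, 50 long, 4 thick, 8 to 56 mm above the counter, hinged on an upright axis at x = 0, y = 53 mm. 0 rad = shut, grows to 1.75 as it swings towards the lane's +x; a light spring (0.02 N m shut, 0.09 N m wide open) shuts it.
- leaf_right (a joint): Right gate leaf (on the -y side), mirror of the left one, hinged at y = -53 mm; same values. The leaves rub along the pan's sides, and snap off its rear end onto whatever follows it (a short jolt) as that end passes x = 40 to 55 mm.
- soup_bowl: Bystander: red soup bowl, 104 across, 55 high. Origin: centre of the underside.
- chopstick_cup: Bystander: steel cup 72 across, 100 high, with red chopsticks up to 190 mm. Origin: centre of the underside.
- tumbler: Bystander: clear tumbler 68 across, 100 high. Origin: centre of the underside.

How it is judged (in metres and radians):
On the way, in this order (a step that is already met when the one before it is completed fails the run):
1. the pan stands lengthways on the floor of the lane's mouth, before the shut gate (x of pan in the frame of gate between -0.2 and -0.06 m and y of pan in the frame of gate between -0.012 and 0.012 m and z of pan in the frame of gate below 0.004 m and angle between the x axis of pan and the x axis of lane, either way round below 0.15 rad and value of joint each of leaf_left, leaf_right below 0.15 rad), for 0.2 s.
2. the pan, flat on the lane floor, has pushed both gate leaves open and stands between them (value of joint each of leaf_left, leaf_right above 0.7 rad and x of pan in the frame of gate between -0.03 and 0.06 m and z of pan in the frame of gate below 0.006 m), for 0.1 s.
3. the pan is pressed home against the stop with more than 3 N for 0.2 s (contact force between pan and stop above 3 N), for 0.2 s.
At the end, for the whole second after the job is handed in: The pan rests flat on the lane floor under the hood, its front end within 4 mm of the stop, at rest; both gate leaves are shut (under 0.1 rad) behind it (x of pan in the frame of stop above -0.074 m and z of pan in the frame of gate below 0.004 m and angle between pan's own z axis and vertical below 0.05 rad and value of joint each of leaf_left, leaf_right below 0.1 rad and linear speed of pan below 0.01 m/s); the robot touches nothing.
It fails at once if the stop is rammed: the pan presses it with more than 20 N (contact force between pan and stop above 20 N).
It fails at once if a bystander is moved by more than 30 mm (distance of any of soup_bowl, chopstick_cup, tumbler from where it was at the start of the episode above 0.03 m).
It also fails if it takes over 67 s, if anything falls off the work surface, if the arm or the gripper's body presses on something with over 40 N, if the wrist force passes 120 N, or if a joint passes its speed limit or range.

### The arm

A 6-joint arm with a two-finger parallel gripper is mounted at the origin on the work surface. World frame = base frame: x ahead of the robot, y to its left, z up, the work surface at z = 0. Lengths are in mm, angles in rad, forces in N, time in s.
With the tool pointing down it reaches from about 400 to 925 mm from the base axis. Payload 12.5 kg.
Tool frame: the origin (TCP) lies on the centre line of the jaws, within the pads' length; the fingertips stand 17 mm ahead of it and the grasp point (between the pads) lies 2 mm behind it; z points along the fingers, y is the line along which they close (so a half turn about z gives the same grasp; the last joint's range is limited). The gripper opens to 95 mm and grips with 3 to 60 N. Pads are 20 mm wide; open, the fingers measure 119 mm over their backs; the gripper's body (75 mm by 180 mm) begins 59 mm behind the grasp point.
Start: joints at [-0.106, 0.491, 1.559, -0, 1.092, -0.106], TCP at [625.016, 0.021, 231.661] pointing down, gripper open.
Joint ranges: [-3.1, 3.1], [-0.84, 2.19], [0.05, 2.79], [-1.13, 4.28], [0.06, 2.93], [-2.69, 2.69]. Speed limits (rad/s): [2.22, 2.22, 2.79, 3.14, 3.14, 3.14].

### API

Orientations are given as [roll, pitch, yaw] about the fixed x, y, z axes, in that order (R = Rz(yaw) Ry(pitch) Rx(roll)).
In Python, from cell import env gives the robot as it stands.
- The arm moves only by the tool drive_tool, never from a script. Its argument "deltas" is text: rows parted by semicolons, each of 4 numbers parted by spaces: the shift along the world's x, y, z normalised to -1 to 1, where 1 is 100 mm, then the turn about the world's z normalised to -1 to 1, where 1 is 180 degrees. A call has 1 to 10 rows; each row shifts and turns the commanded pose from where the row before left it; what a row does not reach is not made up. A row lasts 1/12 s, in which the tool goes at most 41.7 mm and 7.16 degrees, less where a joint would pass 70% of its speed; a pose out of reach is approached as far as the arm can. A call with a number of a shift or a turn outside -1 to 1 is refused whole. A call with a gripper value outside its range is refused whole. "gripper" is the closure, from 0 (fully open) to 1 (shut), set as the call begins (left out, the last holds). The fingers move at their own pace and stop on an object; the grip force is fixed at half the most. Time passes only in rows, so rows that do not move let the fingers close. It gives the time, the measured TCP pose, the force, the opening and the grip force at its end, in the units of the state.
- env.state(): the state, without advancing time (a new reading comes with each control period).
- env.read_camera(name): name is "scene" or "side" or "wrist"; returns (picture, depth): 480x640x3 uint8, red, green, blue; 480x640 float32, mm along the optical axis (not along the pixel's ray), 0 where there is no reading.
- env.camera_params(name): a dict with "mtx" (3x3 intrinsics, pixels), "k1" (the pictures are not rectified: a ray, as slopes to the right and down, at radius r is drawn at 1 + k1 r^2 times it, then the intrinsics apply), "camera_from_world" (4x4, takes a point from world to camera coordinates); the wrist camera has in their place "mount" (4x4, takes a point from camera to tool coordinates, whose origin is the TCP and whose axes are the flange's). Camera axes: x right, y down, z forward; pixel columns grow to the right and rows downward; lengths in mm; the calibration is good to about 2 mm. A picture is of the moment at which its call begins: read the wrist's pose just before it. camera_params takes no time and is no camera call.
- env.job_done(): hands the job in; it is judged then, once.
The state is a dict: "t": time; "joints": joint angles; "qvel": joint speeds; "tau": joint torques, N m; "eef_pos": TCP position; "tcp_rot": TCP orientation; "ft_force": force on the tool from outside, world axes, zero at the start; "moment": the same for the moment, N m; "opening": opening from 0.0 (shut) to 1.0 (fully open); "grip_force": force on a finger pad.
Only numpy, scipy, OpenCV 4.12 (cv2) and the standard library are available. Lean on these libraries where they do the work, as an engineer would, in place of code of your own. Each camera call takes 0.05 s, during which the arm holds its last target. There are 200 camera calls.

## Working session

There is one attempt and no reset: what is moved stays moved. The work goes in short steps, Python scripts to look and compute and a tool call to move; the robot and the scene stay as the last step left them, time stands still between calls to the robot, and variables do not carry over. Pictures are saved under pics/ and viewed, at most 10 in all, crops included, and the job is handed in when it is done.

Besides the shell and the picture viewer there is one more tool, called as name(argument=value, ...), one argument or row to a line, values as JSON. drive_tool: Moves the arm, as the interface text tells. Its arguments: {"type":"object","properties":{"deltas":{"type":"string"},"gripper":{"type":"number"}},"required":["deltas"]}

```bash
mkdir -p pics; ls
cat > h.py <<'E'
import numpy as np, cv2
from cell import env
def cloud(name):
    s=env.state(); p=env.camera_params(name); im,d=env.read_camera(name)
    K=np.array(p["mtx"]); k1=p["k1"]
    v,u=np.mgrid[0:480,0:640].astype(float)
    pts=np.stack([u.ravel(),v.ravel()],1)[:,None]
    n=cv2.undistortPoints(pts,K,np.array([k1,0,0,0,0.])).reshape(480,640,2)
    c=np.dstack([n*d[...,None],d])
    if name=="wrist":
        from scipy.spatial.transform import Rotation as R
        M=np.array(p["mount"]); T=np.eye(4); T[:3,:3]=R.from_euler("xyz",s["tcp_rot"]).as_matrix(); T[:3,3]=s["eef_pos"]
        W=T@M
    else: W=np.linalg.inv(np.array(p["camera_from_world"]))
    w=c@W[:3,:3].T+W[:3,3]; w[d==0]=np.nan
    return im,d,w
E
python3 - <<'E'
from h import *
print(env.state())
for n in ["scene","side"]:
    im,d,w=cloud(n); cv2.imwrite(f"pics/{n}0.png",im[...,::-1]); np.save(n+"0.npy",w)
    print(n,np.linalg.inv(np.array(env.camera_params(n)["camera_from_world"]))[:3].round(2) )
E
```

```text
pics
{'t': 0.0, 'joints': array([-1.05642412e-01,  4.91574757e-01,  1.55949215e+00, -4.91355023e-05,
        1.09170895e+00, -1.05622155e-01]), 'qvel': array([-2.96783785e-04,  7.31821420e-04,  7.11129068e-04,  1.35264858e-03,
       -2.49071519e-04, -7.41807440e-05]), 'tau': array([-9.52334158e-04, -6.12640929e+01, -2.58175153e+01,  6.92750537e-02,
        4.83079045e-02, -1.38641695e-05]), 'eef_pos': array([6.24751400e+02, 1.14009873e-02, 2.31037598e+02]), 'tcp_rot': array([-3.14041145e+00, -8.14059800e-05,  1.57079870e+00]), 'ft_force': array([ 0.00724486, -0.30117558, -0.89310592]), 'moment': array([ 0.03571962, -0.0106384 ,  0.04073373]), 'grip_force': 0.0, 'opening': 1.0010132676676513}
scene [[-2.60000e-01  7.20000e-01 -6.40000e-01  1.15101e+03]
 [ 9.70000e-01  1.90000e-01 -1.80000e-01  2.28000e+02]
 [-0.00000e+00 -6.70000e-01 -7.40000e-01  7.01960e+02]]
side [[ 9.0000e-01 -2.4000e-01  3.8000e-01  2.6460e+02]
 [-4.5000e-01 -5.1000e-01  7.4000e-01 -5.8918e+02]
 [ 2.0000e-02 -8.3000e-01 -5.6000e-01  6.1759e+02]]
```

View pics/scene0.png

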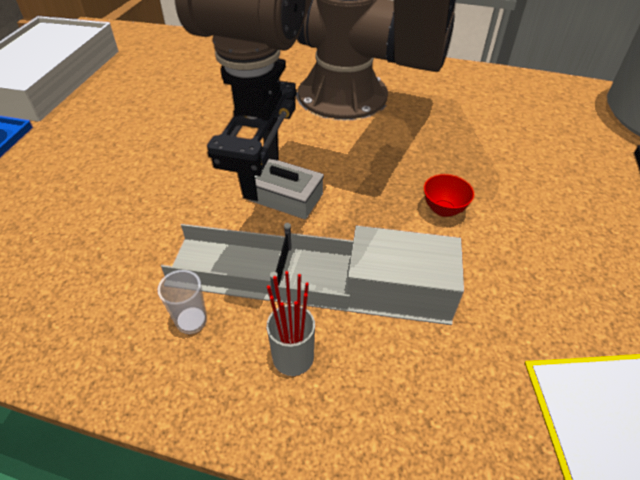

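View pics/side0.png

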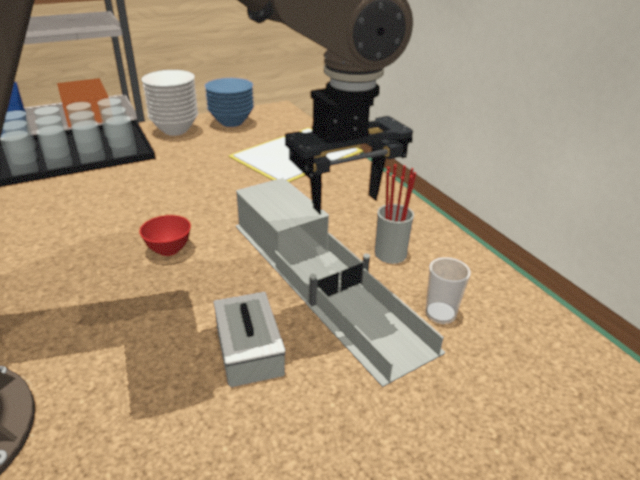

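Scene: the pan is at about (290,188), with the lane mouth at left (180,250), gate at (285,260) and hood at (405,270). The tumbler is at (183,300), the cup at (291,335) and the bowl at (448,196). The side view agrees: pan (248,340), gate (340,280), mouth end (410,355).

Run:
```python
from h import *
def rect(P,n):
    r=cv2.minAreaRect(P[:,:2].astype(np.float32)); print(n,len(P),np.round(r[0],1),np.round(r[1],1),round(r[2],2),"z",np.median(P[:,2]).round(1))
for n,pan,hood,lane in [("scene",(225,330,155,220),(345,470,225,325),(160,470,220,325)),("side",(210,290,290,390),(232,335,175,265),(232,450,175,385))]:
    w=np.load(n+"0.npy")
    def sel(b,z0,z1):
        q=w[b[2]:b[3],b[0]:b[1]].reshape(-1,3); return q[(q[:,2]>z0)&(q[:,2]<z1)]
    print(n)
    P=sel(pan,52,63); 
    rect(P,"pantop"); print(np.nanpercentile(P,[1,99],axis=0).round(0).tolist())
    rect(sel(pan,71,82),"bar")
    rect(sel(hood,86,96),"hoodroof")
    rect(sel(lane,2,7),"floor"); rect(sel(lane,40,48),"walls")
w=np.load("scene0.npy")
for nm,b in dict(bowl=(422,475,175,218),cup=(265,318,270,375),tum=(158,208,270,333)).items():
    q=w[b[2]:b[3],b[0]:b[1]].reshape(-1,3);q=q[(q[:,2]>15)&(q[:,2]<200)]
    print(nm,np.nanpercentile(q,[2,50,98],axis=0).round(0).tolist())
# posts / hood edge
for px in [(181,228),(352,230),(461,238),(349,268),(462,265+24),(287,228),(164,268)]:
    print(px,w[px[1],px[0]].round(1))
```

```text
scene
pantop 1518 [444.5 -21.7] [128.   92.5] 80.37 z 59.6
[[397.0, -78.0, 52.0], [496.0, 45.0, 63.0]]
bar 161 [443.6 -27.3] [63.5 13.9] 79.2 z 75.9
hoodroof 6044 [619.5 244.7] [119.7 185.1] 5.45 z 91.5
floor 7534 [614.2  81.8] [250.7 637.3] 14.81 z 4.3
walls 1487 [677.8  81.8] [214.3 518.7] 8.16 z 43.8
side
pantop 3439 [441.  -27.7] [143.1  88.3] 79.89 z 59.1
[[390.0, -101.0, 53.0], [489.0, 42.0, 62.0]]
bar 240 [441.2 -28. ] [63.9 12.3] 79.8 z 76.1
hoodroof 2636 [619.2 246.3] [119.5 189.9] 5.32 z 91.4
floor 8782 [728.4 145.3] [723.4 482. ] 70.83 z 4.1
walls 1667 [640.3  49.7] [463.4 362.3] 69.45 z 43.7
bowl [[343.0, 259.0, 16.0], [368.0, 308.0, 40.0], [441.0, 353.0, 57.0]]
cup [[694.0, 31.0, 18.0], [807.0, 97.0, 83.0], [836.0, 130.0, 192.0]]
tum [[706.0, -152.0, 19.0], [780.0, -95.0, 69.0], [813.0, -61.0, 102.0]]
(181, 228) [ 584.  -207.1    1.4]
(352, 230) [499.6 131.1   0.7]
(461, 238) [464.9 347.    0.6]
(349, 268) [599.6 146.3   3.9]
(462, 289) [665.7 339.3  92.8]
(287, 228) [586.7  23.6  66.8]
(164, 268) [ 714.3 -169.    41.1]
```

Pan centre is (442,-28), with its long axis at 79.8° and lid at z≈59. Lane axis is at 95.35° and the gate origin at (639.6,29.3), which the post agrees with. I'll grip the bar next, starting from above it.

drive_tool(
  deltas="-0.305 -0.047 -0.1 -0.0095; -0.305 -0.047 -0.1 -0.0095; -0.305 -0.047 -0.1 -0.0095; -0.305 -0.047 -0.1 -0.0095; -0.305 -0.047 -0.1 -0.0095; -0.305 -0.047 -0.1 -0.0092; 0 0 0 0; 0 0 0 0",
  gripper=0,
)

```text
t: 0.77
eef_pos: [441.0, -28.3, 171.6]
tcp_rot: [-3.141, -0.0, 1.392]
ft_force: [0.6, 0.3, -0.2]
opening: 0.999
grip_force: 0.0
```

Run:
```python
from h import *
s=env.state(); print(s["eef_pos"],s["tcp_rot"],s["ft_force"])
im,d,w=cloud("wrist"); cv2.imwrite("pics/w1.png",im[...,::-1])
q=w.reshape(-1,3); q=q[np.linalg.norm(q[:,:2]-[442,-28],axis=1)<100]
for a,b in [(53,63),(71,82)]:
    P=q[(q[:,2]>a)&(q[:,2]<b)]; print(len(P), cv2.minAreaRect(P[:,:2].astype(np.float32)) if len(P) else 0)
```

```text
[441.00952236 -28.29041049 171.57209602] [-3.14074380e+00 -3.61349526e-05  1.39196784e+00] [ 0.57237648  0.30465417 -0.15919139]
17852 ((440.9341735839844, -28.083648681640625), (138.85179138183594, 88.24100494384766), 79.76837921142578)
1344 ((441.0102844238281, -27.854793548583984), (63.026153564453125, 11.980621337890625), 79.70415496826172)
```

The wrist camera confirms the bar at (441.0,-27.9), 79.7°. Next I descend and grip.

drive_tool(
  deltas="0 0 -0.25 0; 0 0 -0.25 0; 0 0 -0.25 0; 0 0 -0.1 0; 0 0 -0.08 0; 0 0 0 0; 0 0 0 0",
)

```text
t: 1.4
eef_pos: [442.7, -28.2, 78.8]
tcp_rot: [3.141, 0.0, 1.393]
ft_force: [0.5, -0.3, 1.5]
opening: 1.004
grip_force: 0.0
```

drive_tool(
  deltas="0 0 0 0; 0 0 0 0; 0 0 0 0; 0 0 0 0; 0 0 0 0; 0 0 0 0; 0 0 0 0; 0 0 0 0; 0 0 0 0; 0 0 0 0",
  gripper=1,
)

```text
t: 2.23
eef_pos: [442.0, -28.2, 78.7]
tcp_rot: [3.142, -0.0, 1.393]
ft_force: [-0.2, 0.1, -0.3]
opening: 0.357
grip_force: 0.0
```

drive_tool(
  deltas="0 0 0 0; 0 0 0.1 0; 0 0 0.2 0; 0 0 0.3 0; 0 0 0.2 0; 0 0 0 0; 0 0 0 0",
)

```text
t: 2.82
eef_pos: [442.3, -28.2, 159.3]
tcp_rot: [3.139, 0.0, 1.393]
ft_force: [-0.6, 0.0, -0.1]
opening: 0.002
grip_force: 0.0
```

The fingers were still closing when I lifted, so nothing was gripped. I'll reopen, check and redo it with a longer wait.

drive_tool(
  deltas="0 0 0 0; 0 0 0 0; 0 0 0 0; 0 0 0 0; 0 0 0 0; 0 0 0 0; 0 0 0 0; 0 0 0 0; 0 0 0 0; 0 0 0 0",
  gripper=0.3,
)

```text
t: 3.65
eef_pos: [442.0, -28.2, 158.7]
tcp_rot: [3.141, 0.0, 1.393]
ft_force: [-0.2, 0.8, -0.6]
opening: 0.647
grip_force: 0.0
```

Run:
```python
from h import *
s=env.state(); print(s["eef_pos"],s["opening"])
im,d,w=cloud("wrist")
q=w.reshape(-1,3); q=q[np.linalg.norm(q[:,:2]-[442,-28],axis=1)<100]
for a,b in [(53,63),(71,82)]:
    P=q[(q[:,2]>a)&(q[:,2]<b)]; print(len(P), cv2.minAreaRect(P[:,:2].astype(np.float32)) if len(P) else 0)
```

```text
[442.00520477 -28.17853808 158.68356103] 0.6472612311017997
19333 ((441.0025939941406, -27.74596405029297), (137.98849487304688, 88.20552062988281), 79.71109008789062)
1456 ((440.9518127441406, -28.258243560791016), (63.785160064697266, 12.000447273254395), 80.1025619506836)
```

The pan hasn't moved. I'll descend again.

drive_tool(
  deltas="-0.01 0 -0.25 0; 0 0 -0.25 0; 0 0 -0.2 0; 0 0 -0.08 0; 0 0 -0.025 0; 0 0 0 0; 0 0 0 0; 0 0 0 0",
)

```text
t: 4.37
eef_pos: [441.5, -28.2, 79.1]
tcp_rot: [3.14, 0.0, 1.393]
ft_force: [0.6, -0.5, -0.1]
opening: 0.696
grip_force: 0.0
```

drive_tool(
  deltas="0 0 0 0; 0 0 0 0; 0 0 0 0; 0 0 0 0; 0 0 0 0; 0 0 0 0; 0 0 0 0; 0 0 0 0; 0 0 0 0; 0 0 0 0",
  gripper=1,
)

```text
t: 5.2
eef_pos: [441.1, -28.2, 78.1]
tcp_rot: [3.141, 0.0, 1.393]
ft_force: [-0.3, -0.3, -1.1]
opening: 0.123
grip_force: 30.0
```

drive_tool(
  deltas="0 0 0 0; 0 0 0 0; 0 0 0 0; 0 0 0 0; 0 0 0 0; 0 0 0 0",
)

```text
t: 5.7
eef_pos: [441.0, -28.2, 78.1]
tcp_rot: [-3.142, 0.0, 1.393]
ft_force: [0.7, -1.2, -3.4]
opening: 0.124
grip_force: 30.0
```

The bar is gripped. I'll lift and carry the pan over to the mouth.

drive_tool(
  deltas="0 0 0.1 0; 0 0 0.2 0; 0 0 0.25 0; 0 0 0.25 0; 0 0 0.1 0; 0 0 0 0; 0 0 0 0; 0 0 0 0",
)

```text
t: 6.37
eef_pos: [440.3, -28.0, 167.1]
tcp_rot: [-3.14, -0.0, 1.393]
ft_force: [-0.2, -0.6, -6.7]
opening: 0.124
grip_force: 30.0
```

drive_tool(
  deltas="0.263 -0.084 0 0.0108; 0.263 -0.084 0 0.0108; 0.263 -0.084 0 0.0108; 0.263 -0.084 0 0.0108; 0.263 -0.084 0 0.0108; 0.263 -0.084 0 0.0108; 0.263 -0.084 0 0.0108; 0.263 -0.084 0 0.0108; 0 0 0 0; 0 0 0 0",
)

```text
t: 7.2
eef_pos: [651.4, -95.6, 165.2]
tcp_rot: [-3.138, -0.001, 1.664]
ft_force: [-1.1, 0.9, -5.8]
opening: 0.124
grip_force: 29.9
```

Run:
```python
from h import *
s=env.state(); print(s["eef_pos"],s["tcp_rot"],s["ft_force"],s["opening"])
u=np.array([-.0932,.9956]);v=np.array([-.9956,-.0932]);O=np.array([639.6,29.3])
for n in ["side","scene","wrist"]:
    im,d,w=cloud(n); cv2.imwrite(f"pics/{n}2.png",im[...,::-1])
    q=w.reshape(-1,3); q=q[~np.isnan(q[:,0])]; L=np.c_[(q[:,:2]-O)@u,(q[:,:2]-O)@v,q[:,2]]
    # wall tops: lane y near +-51..60
    for sg in (1,-1):
        for x0,x1 in [(-205,-10),(10,120)]:
            m=(L[:,2]>42)&(L[:,2]<46)&(L[:,0]>x0)&(L[:,0]<x1)&(abs(L[:,1]*sg-56)<12)
            if m.sum()>20:
                f=np.polyfit(L[m,0],L[m,1],1); print(n,"wall",sg,x0,m.sum(),"slope",f[0].round(4),"mid",np.median(L[m,1]).round(1),np.percentile(L[m,1],[3,97]).round(1))
    # pan top in the air
    m=(L[:,2]>142)&(L[:,2]<150)&(abs(L[:,0]+125)<90)&(abs(L[:,1])<60)
    if m.sum()>50: print("pantop",m.sum(),cv2.minAreaRect(L[m,:2].astype(np.float32)),np.median(L[m,2]))
```

```text
[651.37527589 -95.63527131 165.21236315] [-3.13799505e+00 -1.28516556e-03  1.66367454e+00] [-1.13896317  0.87680739 -5.75773621] 0.12436496051054592
side wall 1 -205 226 slope 0.0049 mid 51.0 [48.6 53. ]
side wall 1 10 83 slope 0.0054 mid 61.9 [59.5 63.6]
side wall -1 -205 56 slope 0.0192 mid -52.1 [-55.4 -50.1]
side wall -1 10 44 slope 0.0112 mid -60.5 [-63.1 -58.4]
pantop 2598 ((-125.03494262695312, -0.08741378784179688), (90.0511703491211, 141.85354614257812), 89.77814483642578) 145.86651275963308
scene wall 1 -205 63 slope 0.0074 mid 49.6 [47.  52.9]
scene wall 1 10 110 slope 0.0042 mid 59.9 [57.5 63. ]
scene wall -1 -205 217 slope 0.0073 mid -53.8 [-56.  -51.2]
scene wall -1 10 106 slope 0.0066 mid -62.7 [-64.9 -60.1]
pantop 2174 ((-124.54267120361328, -0.9637908935546875), (139.81971740722656, 90.13434600830078), 0.4100291430950165) 146.7090674192578
wrist wall 1 -205 302 slope 0.0037 mid 51.3 [49.9 52.9]
wrist wall 1 10 264 slope 0.0188 mid 61.5 [59.8 63.2]
wrist wall -1 -205 312 slope 0.0074 mid -51.1 [-52.7 -49.7]
wrist wall -1 10 260 slope -0.0223 mid -60.9 [-62.8 -59.3]
pantop 23743 ((-123.36170196533203, 1.1784439086914062), (136.7003936767578, 88.29441833496094), 0.12366228550672531) 146.53083513372238
```

View pics/side2.png

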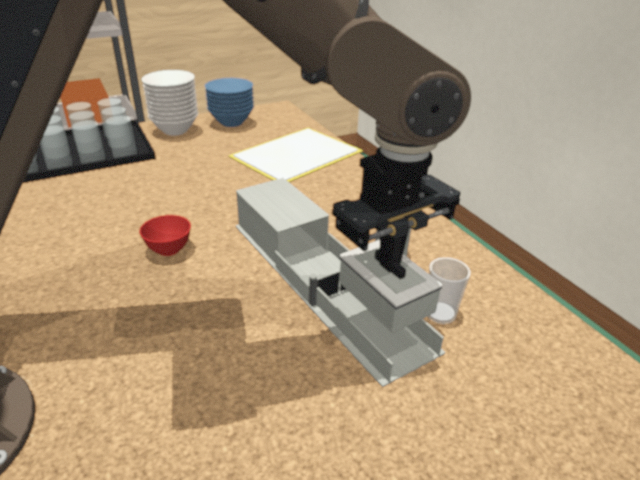

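Side view: the pan hangs above the mouth, at about (390,285), aligned and centred between the walls to within 1 mm. The tumbler at (447,290) is clear. I'll nudge slightly and lower.

drive_tool(
  deltas="0.007 0 -0.1 0.001; 0 0 -0.2 0; 0 0 -0.2 0; 0 0 -0.15 0; 0 0 -0.07 0; 0 0 -0.03 0; 0 0 -0.02 0; 0 0 0 0; 0 0 0 0",
)

```text
t: 8.1
eef_pos: [652.4, -95.4, 92.0]
tcp_rot: [3.14, 0.0, 1.667]
ft_force: [-0.5, 0.2, -5.8]
opening: 0.124
grip_force: 29.9
```

drive_tool(
  deltas="0 0 -0.03 0; 0 0 -0.03 0; 0 0 -0.02 0; 0 0 -0.01 0; 0 0 0 0; 0 0 0 0",
)

```text
t: 8.6
eef_pos: [652.3, -95.4, 82.5]
tcp_rot: [3.141, 0.0, 1.667]
ft_force: [1.4, -0.3, -2.9]
opening: 0.127
grip_force: 30.0
```

drive_tool(
  deltas="0 0 -0.005 0; 0 0 0 0; 0 0 0 0; 0 0 0 0",
)

```text
t: 8.93
eef_pos: [652.5, -95.4, 82.4]
tcp_rot: [3.14, 0.0, 1.667]
ft_force: [0.1, 1.8, 5.7]
opening: 0.125
grip_force: 30.0
```

drive_tool(
  deltas="0 0 0 0; 0 0 0 0; 0 0 0 0; 0 0 0 0; 0 0 0 0; 0 0 0 0; 0 0 0.02 0; 0 0 0.1 0; 0 0 0.3 0; 0 0 0.3 0",
  gripper=0.6,
)

```text
t: 9.77
eef_pos: [651.6, -95.3, 154.3]
tcp_rot: [-3.14, -0.001, 1.667]
ft_force: [0.4, -0.2, 0.3]
opening: 0.399
grip_force: 0.0
```

Run:
```python
from h import *
s=env.state(); print(s["eef_pos"],s["tcp_rot"],s["ft_force"],s["opening"])
a=np.deg2rad(95.6)
u=np.array([np.cos(a),np.sin(a)]);v=np.array([-u[1],u[0]]);O=np.array([639.6,29.3])
for n in ["side","scene","wrist"]:
    im,d,w=cloud(n); cv2.imwrite(f"pics/{n}3.png",im[...,::-1])
    q=w.reshape(-1,3); q=q[~np.isnan(q[:,0])]; L=np.c_[(q[:,:2]-O)@u,(q[:,:2]-O)@v,q[:,2]]
    for sg in (1,-1):
        m=(L[:,2]>42)&(L[:,2]<46)&(L[:,0]>-205)&(L[:,0]<-10)&(abs(L[:,1]*sg-54)<8)
        print(n,"wall",sg,np.median(L[m,1]))
    m=(L[:,2]>58)&(L[:,2]<66)&(abs(L[:,0]+125)<90)&(abs(L[:,1])<60)
    if m.sum()>50: print("pantop",m.sum(),cv2.minAreaRect(L[m,:2].astype(np.float32)),np.median(L[m,2]))
```

```text
[651.62993008 -95.26444263 154.26131013] [-3.13959585e+00 -7.58436936e-04  1.66717249e+00] [ 0.40728252 -0.15783203  0.25228316] 0.39885083201501725
side wall 1 51.675522974307036
side wall -1 -51.30040795962493
pantop 2875 ((-124.83299255371094, -0.5147895812988281), (141.85977172851562, 89.94580078125), 0.5794393420219421) 62.91356219409431
scene wall 1 49.80609191235298
scene wall -1 -53.10644028716625
pantop 2438 ((-124.86873626708984, -2.5739059448242188), (140.03970336914062, 90.36050415039062), 0.3622046709060669) 63.290542755384024
wrist wall 1 51.480044194853846
wrist wall -1 -51.053596292336344
pantop 17713 ((-124.099609375, -0.2652778625488281), (88.14065551757812, 137.21656799316406), 89.87059020996094) 63.046603085649394
```

The pan stands in the mouth at lane x≈-125, y≈-0.5, square to the lane. Before pushing I'll check clearance to the tumbler and chopsticks.

Run:
```python
from h import *
a=np.deg2rad(95.6)
u=np.array([np.cos(a),np.sin(a)]);v=np.array([-u[1],u[0]]);O=np.array([639.6,29.3])
w=np.load("scene0.npy")
for nm,b in dict(cup=(262,320,265,375),tum=(158,208,268,335)).items():
    q=w[b[2]:b[3],b[0]:b[1]].reshape(-1,3)
    for z0,z1 in [(85,105),(105,140),(140,195)]:
        p=q[(q[:,2]>z0)&(q[:,2]<z1)]
        if len(p)>5:
            L=np.c_[(p[:,:2]-O)@u,(p[:,:2]-O)@v]; print(nm,z0,len(p),"x",np.percentile(L[:,0],[2,98]).round(),"y",np.percentile(L[:,1],[2,98]).round())
```

```text
cup 85 697 x [18. 86.] y [-203. -135.]
cup 105 331 x [32. 73.] y [-191. -148.]
cup 140 780 x [26. 77.] y [-195. -144.]
tum 85 712 x [-167. -103.] y [-161.  -98.]
```

Body half-width is 90, the tumbler edge is at 98 and the cup at 135, so it is clear. I'll go behind the pan with the fingers part open.

drive_tool(
  deltas="0.02 -0.2 0 0; 0.025 -0.25 0 0; 0.025 -0.25 0 0; 0.025 -0.25 0 0; 0.005 -0.045 0 0; 0 0 -0.25 0; 0 0 -0.3 0; 0 0 -0.3 0; 0 0 -0.2 0; 0 0 -0.07 0",
)

```text
t: 10.75
eef_pos: [660.3, -193.7, 37.7]
tcp_rot: [-3.137, -0.003, 1.667]
ft_force: [-0.1, -0.3, -0.2]
opening: 0.4
grip_force: 0.0
```

drive_tool(
  deltas="0 0 0 0; -0.005 0.05 0 0; -0.005 0.05 0 0; 0 0 0 0",
)

```text
t: 11.08
eef_pos: [661.6, -183.8, 43.2]
tcp_rot: [3.14, 0.001, 1.668]
ft_force: [0.1, -0.7, 0.5]
opening: 0.402
grip_force: 0.0
```

drive_tool(
  deltas="-0.003 0.03 0 0; -0.003 0.03 0 0; -0.003 0.03 0 0; -0.004 0.04 0 0; -0.004 0.04 0 0; -0.004 0.04 0 0; -0.004 0.04 0 0; -0.004 0.04 0 0; -0.004 0.04 0 0; -0.004 0.04 0 0",
)

```text
t: 11.92
eef_pos: [657.9, -148.2, 42.3]
tcp_rot: [3.14, 0.001, 1.667]
ft_force: [0.4, -5.1, 4.7]
opening: 0.398
grip_force: 2.7
```

drive_tool(
  deltas="-0.004 0.04 0 0; -0.004 0.04 0 0; -0.004 0.04 0 0; -0.004 0.04 0 0; -0.004 0.04 0 0; -0.004 0.04 0 0; -0.004 0.04 0 0; -0.004 0.04 0 0; -0.004 0.04 0 0; -0.004 0.04 0 0",
)

```text
t: 12.75
eef_pos: [654.1, -109.9, 42.4]
tcp_rot: [3.139, 0.003, 1.667]
ft_force: [0.2, -13.3, 3.3]
opening: 0.399
grip_force: 6.7
```

```bash
cat > chk.py <<'E'
from h import *
import sys
s=env.state()
a=np.deg2rad(95.6)
u=np.array([np.cos(a),np.sin(a)]);v=np.array([-u[1],u[0]]);O=np.array([639.6,29.3])
e=s["eef_pos"]; print("t",s["t"],"tool lane",((e[:2]-O)@u).round(1),((e[:2]-O)@v).round(1),e[2].round(1),"F lane",(s["ft_force"][:2]@u).round(1),(s["ft_force"][:2]@v).round(1))
for n in ["side","scene"]:
    im,d,w=cloud(n); cv2.imwrite(f"pics/{n}{sys.argv[1]}.png",im[...,::-1])
    q=w.reshape(-1,3); q=q[~np.isnan(q[:,0])]; L=np.c_[(q[:,:2]-O)@u,(q[:,:2]-O)@v,q[:,2]]
    m=(L[:,2]>58)&(L[:,2]<65)&(L[:,0]>-210)&(L[:,0]<120)&(abs(L[:,1])<47)
    if m.sum()>50: print(n,"pantop",m.sum(),cv2.minAreaRect(L[m,:2].astype(np.float32)),np.median(L[m,2]))
    m=(L[:,2]>75)&(L[:,2]<83)&(L[:,0]>-210)&(L[:,0]<200)&(abs(L[:,1])<15)
    if m.sum()>50: print(n,"bar",m.sum(),cv2.minAreaRect(L[m,:2].astype(np.float32)))
E
python3 chk.py 4
```

```text
t 12.75 tool lane -139.9 -0.9 42.4 F lane -13.2 1.1
side pantop 633 ((-62.31036376953125, -0.474212646484375), (178.33595275878906, 88.74739837646484), 0.2114005833864212) 62.562483527342465
side bar 58 ((-36.84235382080078, 0.27117252349853516), (12.038654327392578, 20.732162475585938), 84.65306091308594)
scene pantop 2219 ((-45.52122497558594, -1.8589668273925781), (90.09088897705078, 169.7162322998047), 89.95690155029297) 63.048953613825915
scene bar 238 ((-56.40312957763672, -2.486072063446045), (62.899288177490234, 13.929399490356445), 0.15517975389957428)
```

The pan is now at lane x≈-58 and starting to open the gate at 13 N. I'll continue.

drive_tool(
  deltas="-0.004 0.04 0 0; -0.004 0.04 0 0; -0.004 0.04 0 0; -0.004 0.04 0 0; -0.004 0.04 0 0; -0.004 0.04 0 0; -0.004 0.04 0 0; -0.004 0.04 0 0; -0.004 0.04 0 0; -0.004 0.04 0 0",
)

```text
t: 13.68
eef_pos: [650.0, -68.4, 42.3]
tcp_rot: [3.14, 0.001, 1.667]
ft_force: [0.7, -7.4, 5.0]
opening: 0.397
grip_force: 3.5
```

drive_tool(
  deltas="-0.004 0.04 0 0; -0.004 0.04 0 0; -0.004 0.04 0 0; -0.004 0.04 0 0; -0.004 0.04 0 0; -0.004 0.04 0 0; -0.004 0.04 0 0; -0.004 0.04 0 0; -0.004 0.04 0 0; -0.004 0.04 0 0",
)

```text
t: 14.52
eef_pos: [645.9, -28.4, 42.3]
tcp_rot: [3.14, 0.001, 1.667]
ft_force: [0.2, -7.6, 4.8]
opening: 0.4
grip_force: 3.5
```

```bash
python3 chk.py 5
```

```text
t 14.5167 tool lane -58.0 -0.7 42.3 F lane -7.5 0.6
side pantop 442 ((12.874313354492188, -0.2960853576660156), (167.0330352783203, 85.24923706054688), 3.0117454528808594) 62.33242545567617
scene pantop 2172 ((25.655471801757812, -1.8459510803222656), (89.9107437133789, 138.43594360351562), 89.8174057006836) 63.04676367364527
scene bar 237 ((25.069095611572266, -3.0591416358947754), (14.041680335998535, 62.94145965576172), 89.53279876708984)
```

View pics/scene5.png

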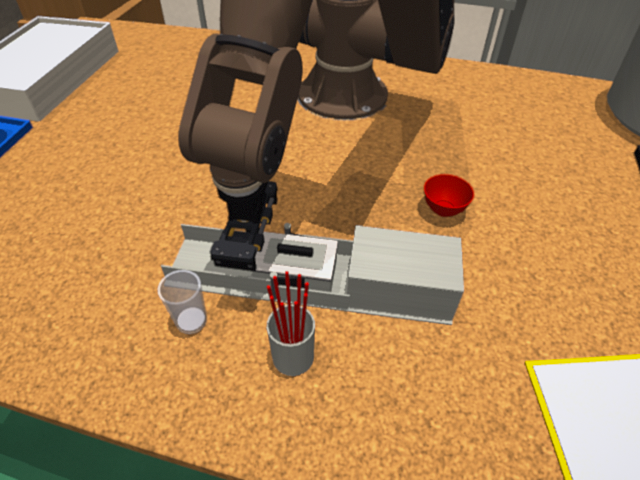

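Scene: the pan is between the open leaves at (300,258), straight. The arm at (240,245) is clear of the tumbler and chopsticks. I'll continue to lane x≈105, then slow down.

drive_tool(
  deltas="-0.004 0.04 0 0; -0.004 0.04 0 0; -0.004 0.04 0 0; -0.004 0.04 0 0; -0.004 0.04 0 0; -0.004 0.04 0 0; -0.004 0.04 0 0; -0.004 0.04 0 0; -0.004 0.04 0 0; -0.004 0.04 0 0",
)

```text
t: 15.45
eef_pos: [641.8, 11.7, 42.1]
tcp_rot: [3.14, 0.001, 1.667]
ft_force: [0.7, -6.9, 4.2]
opening: 0.4
grip_force: 3.5
```

drive_tool(
  deltas="-0.004 0.04 0 0; -0.004 0.04 0 0; -0.004 0.04 0 0; -0.004 0.04 0 0; -0.004 0.04 0 0; -0.004 0.04 0 0; -0.004 0.04 0 0; -0.004 0.04 0 0; -0.004 0.04 0 0; -0.004 0.04 0 0",
)

```text
t: 16.28
eef_pos: [637.7, 51.7, 42.1]
tcp_rot: [3.141, 0.001, 1.667]
ft_force: [0.5, -7.4, 4.4]
opening: 0.398
grip_force: 3.5
```

drive_tool(
  deltas="-0.002 0.02 0 0; -0.002 0.02 0 0; -0.002 0.02 0 0; -0.002 0.02 0 0; -0.002 0.02 0 0; -0.002 0.02 0 0; -0.002 0.02 0 0; -0.002 0.02 0 0; -0.002 0.02 0 0; -0.002 0.02 0 0",
)

```text
t: 17.12
eef_pos: [635.6, 71.7, 42.0]
tcp_rot: [3.141, 0.001, 1.667]
ft_force: [0.8, -6.0, 3.9]
opening: 0.398
grip_force: 3.7
```

drive_tool(
  deltas="-0.0015 0.015 0 0; -0.0015 0.015 0 0; -0.0015 0.015 0 0; -0.0015 0.015 0 0; -0.0015 0.015 0 0; -0.0015 0.015 0 0; -0.0015 0.015 0 0; -0.0015 0.015 0 0; 0 0 0 0",
)

```text
t: 17.87
eef_pos: [634.3, 84.0, 41.9]
tcp_rot: [3.141, 0.0, 1.667]
ft_force: [0.9, -3.8, 3.4]
opening: 0.399
grip_force: 2.0
```

```bash
python3 chk.py 6
```

```text
t 17.8667 tool lane 54.9 -0.1 41.9 F lane -3.9 -0.5
side pantop 243 ((68.77200317382812, 3.778766632080078), (81.73036193847656, 111.84162902832031), 81.72050476074219) 62.08627968979067
scene pantop 577 ((61.309417724609375, -1.581939697265625), (89.65144348144531, 117.96241760253906), 89.3098373413086) 63.285598888005325
scene bar 71 ((114.64926147460938, -2.3344154357910156), (17.219505310058594, 12.950604438781738), 5.688305854797363)
```

View pics/side6.png

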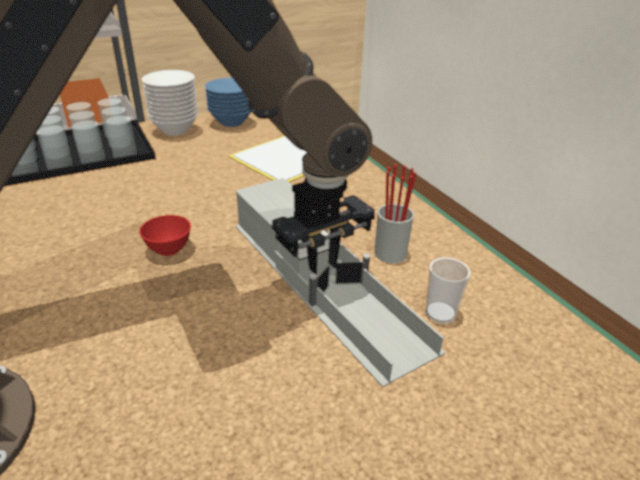

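Side view: the leaves at (318,280) and (348,272) have snapped off the pan and are closing behind the fingers. From here I feel for the stop in small steps.

drive_tool(
  deltas="-0.001 0.01 0 0; -0.001 0.01 0 0; -0.001 0.01 0 0; -0.001 0.01 0 0; -0.001 0.01 0 0",
)

```text
t: 18.38
eef_pos: [633.8, 88.9, 41.8]
tcp_rot: [3.141, 0.0, 1.667]
ft_force: [0.5, -6.4, 4.9]
opening: 0.402
grip_force: 2.6
```

drive_tool(
  deltas="-0.001 0.01 0 0; -0.001 0.01 0 0; -0.001 0.01 0 0; -0.001 0.01 0 0; -0.001 0.01 0 0",
)

```text
t: 18.8
eef_pos: [633.3, 93.9, 41.8]
tcp_rot: [3.141, 0.0, 1.667]
ft_force: [1.4, -5.4, 3.4]
opening: 0.4
grip_force: 2.7
```

drive_tool(
  deltas="-0.001 0.01 0 0; -0.001 0.01 0 0; -0.001 0.01 0 0; -0.001 0.01 0 0",
)

```text
t: 19.13
eef_pos: [632.8, 97.9, 41.8]
tcp_rot: [3.141, 0.0, 1.667]
ft_force: [-0.0, -5.4, 3.9]
opening: 0.399
grip_force: 2.7
```

drive_tool(
  deltas="-0.001 0.01 0 0; -0.001 0.01 0 0; -0.001 0.01 0 0",
)

```text
t: 19.38
eef_pos: [632.5, 100.9, 41.8]
tcp_rot: [3.141, 0.0, 1.667]
ft_force: [0.1, -5.6, 3.5]
opening: 0.398
grip_force: 2.7
```

drive_tool(
  deltas="-0.001 0.01 0 0; -0.001 0.01 0 0; -0.001 0.01 0 0",
)

```text
t: 19.63
eef_pos: [632.2, 103.9, 41.8]
tcp_rot: [3.141, 0.0, 1.667]
ft_force: [0.2, -5.6, 4.6]
opening: 0.398
grip_force: 2.7
```

drive_tool(
  deltas="-0.001 0.01 0 0; -0.001 0.01 0 0; -0.001 0.01 0 0",
)

```text
t: 19.88
eef_pos: [631.9, 106.9, 41.8]
tcp_rot: [3.141, 0.0, 1.667]
ft_force: [0.1, -6.1, 4.2]
opening: 0.404
grip_force: 2.7
```

drive_tool(
  deltas="-0.001 0.01 0 0; -0.001 0.01 0 0; -0.001 0.01 0 0",
)

```text
t: 20.13
eef_pos: [631.6, 109.9, 41.8]
tcp_rot: [3.141, 0.0, 1.667]
ft_force: [0.6, -5.9, 3.4]
opening: 0.398
grip_force: 2.7
```

drive_tool(
  deltas="-0.001 0.01 0 0; -0.001 0.01 0 0; -0.001 0.01 0 0",
)

```text
t: 20.38
eef_pos: [631.3, 112.9, 41.8]
tcp_rot: [3.142, 0.0, 1.667]
ft_force: [0.9, -7.0, 3.9]
opening: 0.4
grip_force: 2.7
```

drive_tool(
  deltas="-0.001 0.01 0 0; -0.001 0.01 0 0",
)

```text
t: 20.55
eef_pos: [631.1, 114.9, 41.8]
tcp_rot: [3.142, 0.0, 1.667]
ft_force: [-0.1, -5.5, 4.5]
opening: 0.402
grip_force: 2.7
```

drive_tool(
  deltas="-0.001 0.01 0 0; -0.001 0.01 0 0",
)

```text
t: 20.72
eef_pos: [630.9, 116.9, 41.8]
tcp_rot: [3.141, 0.0, 1.667]
ft_force: [-0.1, -5.1, 3.3]
opening: 0.401
grip_force: 2.7
```

drive_tool(
  deltas="-0.001 0.01 0 0; -0.001 0.01 0 0",
)

```text
t: 20.88
eef_pos: [630.7, 118.9, 41.8]
tcp_rot: [3.141, 0.0, 1.667]
ft_force: [0.3, -5.2, 3.7]
opening: 0.401
grip_force: 2.6
```

drive_tool(
  deltas="-0.001 0.01 0 0; -0.001 0.01 0 0",
)

```text
t: 21.05
eef_pos: [630.6, 120.7, 41.8]
tcp_rot: [3.141, 0.001, 1.667]
ft_force: [1.0, -8.2, 3.7]
opening: 0.4
grip_force: 4.1
```

The force is rising, so this is the stop. I'll advance one millimetre and hold.

drive_tool(
  deltas="-0.001 0.01 0 0; 0 0 0 0",
)

```text
t: 21.22
eef_pos: [630.5, 121.6, 41.8]
tcp_rot: [3.141, 0.001, 1.667]
ft_force: [1.4, -7.0, 3.7]
opening: 0.399
grip_force: 3.6
```

drive_tool(
  deltas="-0.001 0.01 0 0; 0 0 0 0; 0 0 0 0; 0 0 0 0; 0 0 0 0; 0 0 0 0; 0 0 0 0; 0 0 0 0",
)

```text
t: 21.88
eef_pos: [630.4, 122.3, 41.8]
tcp_rot: [3.141, 0.001, 1.667]
ft_force: [1.4, -9.0, 4.2]
opening: 0.4
grip_force: 4.5
```

drive_tool(
  deltas="-0.001 0.01 0 0; 0 0 0 0; 0 0 0 0; 0 0 0 0; 0 0 0 0; 0 0 0 0; 0 0 0 0; 0 0 0 0; 0 0 0 0",
)

```text
t: 22.63
eef_pos: [630.4, 123.1, 41.8]
tcp_rot: [3.141, 0.001, 1.667]
ft_force: [0.2, -11.4, 4.4]
opening: 0.403
grip_force: 5.5
```

Seated at about 6–9 N for over 0.7 s. I'll back off gently and lift out.

drive_tool(
  deltas="0.001 -0.01 0 0; 0.001 -0.01 0 0; 0.001 -0.01 0 0; 0.001 -0.01 0 0; 0.001 -0.01 0 0; 0.001 -0.02 0 0; 0.003 -0.03 0 0; 0.003 -0.03 0 0; 0 0 0 0",
)

```text
t: 23.38
eef_pos: [631.5, 110.6, 41.6]
tcp_rot: [3.142, 0.0, 1.667]
ft_force: [0.1, -0.1, -0.5]
opening: 0.402
grip_force: 0.0
```

drive_tool(
  deltas="0 0 0.1 0; 0 0 0.2 0; 0 0 0.3 0; 0 0 0.3 0; 0 0 0.3 0; 0 0 0.3 0; 0 -0.2 0.3 0; 0 -0.3 0 0; 0 -0.3 0 0; 0 -0.3 0 0",
)

```text
t: 24.22
eef_pos: [631.2, 0.3, 223.3]
tcp_rot: [3.14, 0.0, 1.668]
ft_force: [0.3, -0.1, 0.5]
opening: 0.398
grip_force: 0.0
```

drive_tool(
  deltas="-0.3 -0.2 0.1 0; -0.3 -0.2 0.1 0; -0.3 -0.2 0.1 0; -0.3 -0.2 0 0; 0 0 0 0; 0 0 0 0; 0 0 0 0",
)

```text
t: 24.8
eef_pos: [511.8, -78.9, 252.4]
tcp_rot: [3.14, 0.0, 1.667]
ft_force: [0.2, 0.1, 0.5]
opening: 0.398
grip_force: 0.0
```

```bash
python3 chk.py 7; python3 -c "
import cv2
a=cv2.imread('pics/scene7.png')[215:330,155:475];b=cv2.imread('pics/side7.png')[170:385,215:475]
a=cv2.resize(a,None,fx=2.2,fy=2.2);b=cv2.resize(b,None,fx=1.5,fy=1.5)
import numpy as np
c=np.zeros((a.shape[0]+b.shape[0],a.shape[1],3),'uint8');c[:a.shape[0]]=a;c[a.shape[0]:,:b.shape[1]]=b;cv2.imwrite('pics/c7.png',c);print(c.shape)"
```

```text
t 24.8 tool lane -95.2 137.8 252.4 F lane 0.1 -0.2
side pantop 232 ((58.94432067871094, 0.28670501708984375), (122.07638549804688, 89.61151885986328), 0.09767772257328033) 62.05480922930548
scene pantop 364 ((58.876712799072266, -1.3910675048828125), (88.69486999511719, 122.06948852539062), 89.84082794189453) 62.318105823595886
(575, 704, 3)
```

View pics/c7.png

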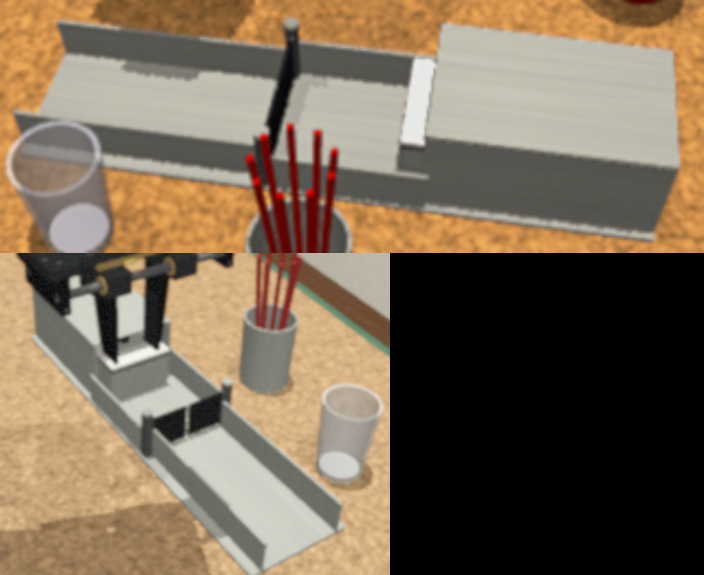

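The gate is shut (shut leaves at (275,105) and (188,415) in the composite), the pan's rear shows at the hood edge, and the bystanders are untouched. Handing in.

```bash
python3 -c "
from cell import env
print(env.job_done())"
```

```text
the job is handed in; nothing more can be done
None
```

The job is handed in, though no verdict came back: by force readings and final pictures, the pan sits against the hidden stop (an estimated 6–9 N held about 0.7 s, well under the 20 N limit), the gate is shut behind it, and the bowl, tumbler and cup were not touched.

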